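Put the stoppered cuvette in the photometer's light path

ROBOT

A 6-joint arm with a two-finger parallel gripper is mounted at the origin on the work surface. World frame = base frame: x ahead of the robot, y to its left, z up, the work surface at z = 0. Lengths are in m, angles in degrees, forces in N, time in s.
With the tool pointing down it reaches from about 0.325 to 0.9 m from the base axis. Payload 6.1 kg.
Tool frame: the origin (TCP) lies midway between the tips of the shut fingers; the grasp point (between the pads) lies 19 mm behind it; z points along the fingers, y is the line along which they close (so a half turn about z gives the same grasp; the last joint's range is limited). The gripper opens to 85 mm and grips with 20 to 120 N. Pads are 22 mm wide; open, the fingers measure 114 mm over their backs; the gripper's body (76 mm by 85 mm) begins 54 mm behind the grasp point. The pads swing forward as they close: fully open they stand 13 mm farther back than shut.
Start: joints at [60.441, 12.628, 87.462, -0, 79.91, -7.225], TCP at [0.237, 0.578, 0.231] pointing down, gripper open.
Joint ranges: [-170.65, 170.65], [-52.31, 119.04], [5.05, 147.46], [-71.25, 251.25], [11.57, 151.72], [-153.62, 153.62]. Speed limits (degrees/s): [147.25, 147.25, 172.46, 180, 180, 180].

INTERFACE

Orientations are given as [roll, pitch, yaw] about the fixed x, y, z axes, in that order (R = Rz(yaw) Ry(pitch) Rx(roll)).
In Python, from cell import sensors, snapshot, get_calibration, r, recognise gives the robot as it stands.
- The arm moves only by the tool send_rows, never from a script. Its argument "rows" is one flat list of numbers, 7 for each row, row after row: the shift along the tool's x, y, z in mm, then the turn, a rotation vector about the tool's x, y, z in rad, then the finger opening in mm, from 0 to 85.4. In form: [x, y, z, ax, ay, az, jaw, x, y, z, ax, ay, az, jaw, ...]. A call has 1 to 20 rows; each row shifts and turns the commanded pose from where the row before left it, along the tool's axes as they then stand; what a row does not reach is not made up. A row lasts 1/8 s, in which the tool goes at most 62.5 mm and 10.7 degrees, less where a joint would pass 70% of its speed; a pose out of reach is approached as far as the arm can. A call is refused whole if a number of a shift passes 62.5 or a number of a turn 0.188, either way. A call with a gripper value outside its range is refused whole. The fingers move at their own pace and stop on an object; "squeeze" is the grip in N (left out, the last holds). Time passes only in rows, so rows that do not move let the fingers close. It gives the time, the measured TCP pose, the force, the opening and the grip force at its end, in the units of the state.
- sensors.state(): the state, without advancing time (a new reading comes with each control period).
- snapshot(name): name is "side" or "top"; returns the picture (480x640x3 uint8, blue, green, red); there is no depth.
- get_calibration(name): a dict with "vfov" (degrees; the focal length in pixels is half the picture's height over the tangent of half this angle, whatever the lens; pixels are square), "cx", "cy" (the principal point, pixels), "dist" ([k1, k2, p1, p2, k3] as OpenCV has them; the pictures are not rectified), "xyz" and "orientation" of the camera in the world. Camera axes: x right, y down, z forward; pixel columns grow to the right and rows downward; lengths in m; the calibration is good to about 2 mm. A picture is of the moment at which its call begins. get_calibration takes no time and is no camera call.
- r.finish_job(): hands the job in; it is judged then, once.
Trained networks look in the newest picture that a camera, given by its name, has taken for a name from the list of things; names that differ only in an ending like _2 or _b are one class to them, and where a whole thing is asked for, a point or a joint stands for the part that bears it (a point fixed in the world has none). Each returns a list of dicts, best first, with "score" (0 to 1); they miss things now and then, are a little off and sometimes report something else, mostly with a low value. They report only what shows in the picture. A call takes as long as a camera call.
- recognise(camera, thing): "point" ([column, row] in pixels, amid what is visible of it).
The state is a dict: "clock": time; "joint_pos": joint angles; "joint_velocities": joint speeds; "joint_efforts": joint torques, N m; "eef_pos": TCP position; "ee_rot": TCP orientation; "ft_force": force on the tool from outside, world axes, zero at the start; "ft_torque": the same for the moment, N m; "opening": opening from 0.0 (shut) to 1.0 (fully open); "gripper_force": force on a finger pad.
Only numpy, scipy, OpenCV 4.12 (cv2) and the standard library are available. Lean on these libraries where they do the work, as an engineer would, in place of code of your own. Each camera call takes 0.05 s, during which the arm holds its last target. There are 200 camera calls.

TASK

Press the front of the photometer's push-latch lid to pop it open, slide the cell rack sideways as far as it goes (a fingertip against its upright tab) so that the stoppered cuvette stands in the light path, then press the lid down again until it latches shut. Do it all by touch: pick nothing up, keep your fingers off both cuvettes, and leave everything else on the bench and on the instrument where it stands.

Things in the scene. Friction and masses are not known exactly. Their poses are not given: they have to be found in the camera images.
- photometer: White bench photometer, fixed, 260 mm deep (x) x 300 wide (y) x 116 high (all sizes in mm). Origin: centre of its underside, on the bench; front faces its -x. Black sample compartment under the lid, left of the middle: inner x -88 to +2, y -10 to +120, floor at z 40, rim z 100 to 106 (left, right rear and rear casing 116). The right front is a lower sloping panel with display and keys.
- lid (a joint): Grey sample lid, in rad: 0 latched shut (level), -0.056 pressed in to its stop, 1.7 fully open, just past upright. Push-push latch: pressed to its stop (5 mm down at the ridges, 2 N) and let go, its spring swings it up to 1.7 within 1 s and keeps it there. To shut: push it down from behind near its free edge (1 to 3 N), press to the stop, let go. Let go short of the stop it may stay or spring open.
- hinge (a point): Fixed point on the lid's hinge axis (along the photometer's y), mid-width of the lid: 12 behind, 55 left (+y) of and 115 above the photometer's origin. The lid, 124 (x) x 146 (y) x 10 thick, reaches from this axis towards the front when shut; its mid-plane holds the axis, so its outer face lies 5 from the axis and its free edge 124.
- lid_pad (a point): Place to press: middle of the four low finger ridges on the lid's outer face, mid-width, 95 from the hinge axis, 29 from the free edge; 121 above the bench when shut. Moves with the lid.
- beam (a point): Where a cuvette must stand: point on the light path, which runs along the photometer's x between two steel lens tubes in the front and back walls of the compartment. Fixed: 21 in front (-x) and 55 left (+y) of the photometer's origin, 70 above the bench.
- cell_rack (a joint): Dark metal rack with a bright tab, sliding along the photometer's y between guide rails on the compartment floor; joint value in m, 0 mid-compartment (as at the start), stops at -0.020 and +0.020 (+ = to +y). 2 N. Base 87 (x) x 90 (y) x 5; two cells with walls 25 high, 20 to either side (y) of its middle, one cuvette in each. At its -y stop the +y cell is in the light path, at its +y stop the -y cell.
- rack_tab (a point): Top middle of the rack's upright finger tab, a plate 5 thick (y) x 26 wide (x), at the rack's mid-width; moves with it. Top 98 above the bench (4 below the rim), 53 above the rack's base plate; the point is 63 in front (-x) of the photometer's origin and, at the start, 55 left of it. Free space: 12 to the front wall, 19 to the cells behind, 60 to each side wall.
- stoppered_cuvette: Clear square cuvette, 12.5 x 12.5 x 45 mm, closed by a round white stopper (diameter 10.6) that stands 9 above it, 54 in all. Stands loose in one of the rack's two cells, its foot 45 above the bench. Origin: centre of its underside. This one goes into the light path.
- open_cuvette: Clear square cuvette without stopper, 12.5 x 12.5 x 45, loose in the rack's other cell. Origin: centre of its underside.
- dish_stack: Stack of three culture dishes, diameter 90, 45 high in all, on the bench to the right of the photometer. Origin: centre of its underside. Leave alone.
- dish: One culture dish, diameter 90, 15 high, in front of the photometer. Origin: centre of its underside. Leave alone.
- wash_bottle: White wash bottle with green cap and bent spout, diameter 68, 190 high, left of the photometer. Origin: centre of its underside. Leave alone.
- pipette_controller: Ivory pistol-shaped pipette controller lying on its side, about 155 x 65 x 36, left of the photometer. Origin: underside of its middle. Leave alone.
- beaker: Glass beaker, diameter 68, 85 high, right of the photometer. Origin: centre of its underside. Leave alone.
- vial: Small amber vial with white cap, diameter 22, 47 high, standing on top of the photometer's right rear casing (116 above the bench). Origin: centre of its underside. Leave alone.
- media_bottle: Glass bottle with blue cap, diameter 56, 98 high, on the bench in front and to the right of the photometer. Origin: centre of its underside. Leave alone.

How it is judged (in metres and radians):
On the way, in this order (a step that is already met when the one before it is completed fails the run):
1. the lid has been popped fully open (value of joint lid above 1.4 rad), for 0.2 s.
2. with the lid open, the stoppered cuvette stands in the light path (horizontal distance between stoppered_cuvette and beam below 0.0035 m and value of joint lid above 0.8 rad and linear speed of stoppered_cuvette below 0.01 m/s), for 0.2 s.
3. the lid has been pressed shut (value of joint lid below 0.03 rad), for 0.2 s.
At the end, for the whole second after the job is handed in: The lid is latched shut (within 0.02 rad of level) with nothing holding it, the stoppered cuvette stands at rest in its cell with its middle within 3.5 mm (horizontally) of the light-path point, and both cuvettes are upright and seated in their cells (value of joint lid between -0.02 and 0.02 rad and horizontal distance between stoppered_cuvette and beam below 0.0035 m and angle between each of stoppered_cuvette, open_cuvette's own z axis and vertical below 0.12 rad and height (world z) of each of stoppered_cuvette, open_cuvette below 0.049 m and linear speed of stoppered_cuvette below 0.01 m/s); the robot touches nothing.
It fails at once if a cuvette is lifted in its cell (10 mm) (height (world z) of any of stoppered_cuvette, open_cuvette above 0.055 m).
It fails at once if the robot touches a cuvette (over 0.5 N) (contact force between any of the fingers, the arm and stoppered_cuvette above 0.5 N or contact force between any of the fingers, the arm and open_cuvette above 0.5 N).
It fails at once if another thing on the bench or on the instrument is moved more than 25 mm or lifted or knocked over (distance of any of dish_stack, dish, wash_bottle, pipette_controller, beaker, vial, media_bottle from where it was at the start of the episode above 0.025 m or angle between any of dish_stack, dish, wash_bottle, pipette_controller, beaker, vial, media_bottle's own z axis and vertical above 0.4 rad).
It also fails if it takes over 61 s, if anything falls off the work surface, if the arm or the gripper's body presses on something with over 40 N, if the wrist force passes 120 N, or if a joint passes its speed limit or range.

## Working session

There is one attempt and no reset: what is moved stays moved. The work goes in short steps, Python scripts to look and compute and a tool call to move; the robot and the scene stay as the last step left them, time stands still between calls to the robot, and variables do not carry over. Pictures are saved under pics/ and viewed, at most 10 in all, crops included, and the job is handed in when it is done.

Besides the shell and the picture viewer there is one more tool, called after "Emit:" in YAML: its name, and indented under it one key for each argument. send_rows: Moves the arm, as the interface text tells. Its arguments: {"type":"object","properties":{"rows":{"type":"array","items":{"type":"number"}},"squeeze":{"type":"number"}},"required":["rows"]}

```bash
ls; mkdir -p pics
cat > h.py <<'E'
import numpy as np,cv2
from scipy.spatial.transform import Rotation as R
from cell import sensors,snapshot,get_calibration,r,recognise
E
python3 - <<'E'
from h import *
for n in("side","top"):
    im=snapshot(n);cv2.imwrite(f"pics/{n}0.png",im);print(n,get_calibration(n))
    for t in("photometer","lid","lid_pad","vial","dish","wash_bottle","stoppered_cuvette","cell_rack","media_bottle","beaker","dish_stack","pipette_controller"):
        print(t,[(np.round(d["point"]).tolist(),round(d["score"],2)) for d in recognise(n,t)[:2]])
print(sensors.state())
E
```

```text
pics
side {'vfov': 44.96633726525855, 'cx': 325.5617339232805, 'cy': 240.21483894350635, 'dist': array([-0.03121065,  0.        ,  0.        ,  0.        ,  0.        ]), 'xyz': array([ 0.27190853, -0.65586594,  0.89392179]), 'orientation': array([-138.73211401,   -0.24196603,  -23.37906256])}
photometer [([323.0, 261.0], 0.78)]
lid [([278.0, 228.0], 0.97)]
lid_pad [([368.0, 374.0], 0.73), ([280.0, 226.0], 0.68)]
vial [([379.0, 239.0], 0.77)]
dish [([225.0, 308.0], 0.95), ([382.0, 241.0], 0.57)]
wash_bottle [([306.0, 165.0], 0.7)]
stoppered_cuvette []
cell_rack [([322.0, 260.0], 0.65)]
media_bottle [([258.0, 366.0], 0.76), ([222.0, 309.0], 0.71)]
beaker [([442.0, 341.0], 0.61)]
dish_stack [([369.0, 376.0], 0.73)]
pipette_controller [([231.0, 192.0], 0.95)]
top {'vfov': 50.79069922046986, 'cx': 319.21335972406257, 'cy': 241.45593833229842, 'dist': array([-0.01902276,  0.        ,  0.        ,  0.        ,  0.        ]), 'xyz': array([0.36936438, 0.00176653, 0.96727672]), 'orientation': array([-167.874669  ,    0.32480872,  -94.85240599])}
photometer [([328.0, 255.0], 0.97)]
lid [([302
[... 392 characters left out ...]
.0], 0.74)]
{'clock': 1.3, 'joint_pos': array([ 6.04395617e+01,  1.26282186e+01,  8.74600576e+01, -8.60204944e-04,
        7.99100142e+01, -7.22553145e+00]), 'joint_velocities': array([-0.01637191,  0.08746042, -0.03904114, -0.0026313 ,  0.03897924,
        0.02037158]), 'joint_efforts': array([ 7.92762858e-04, -4.96836877e+01, -3.89737415e+01, -1.23701516e-04,
        6.59918478e-04, -1.37469982e-05]), 'eef_pos': array([0.23753099, 0.57811493, 0.2313152 ]), 'ee_rot': array([1.79998411e+02, 1.05520468e-03, 1.57665244e+02]), 'ft_force': array([ 0.54561157, -1.42606889,  0.4258345 ]), 'ft_torque': array([0.02104284, 0.04482371, 0.00519095]), 'gripper_force': 0.0, 'opening': 1.0008079456923815}
```

View pics/top0.png

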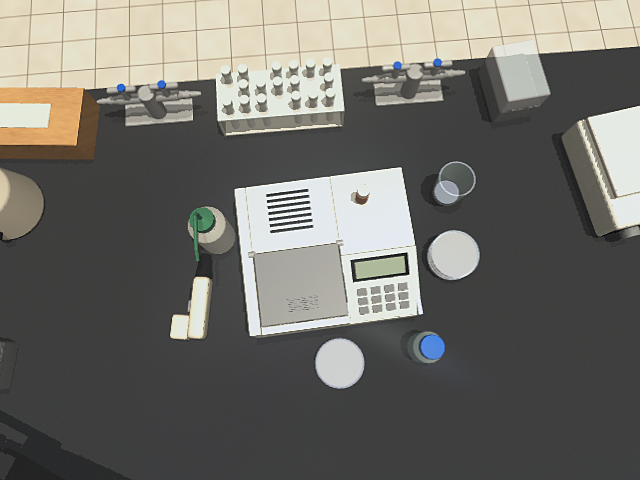

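View pics/side0.png

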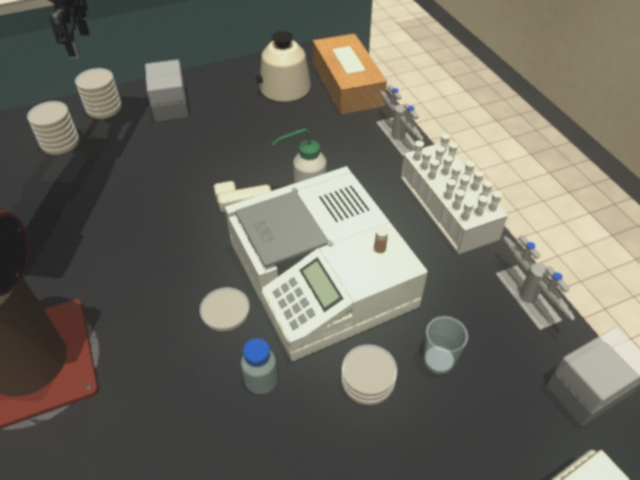

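The top view shows the photometer at about (328,250): lid corners near (254,250), (340,243), (348,316), (262,326), rear casing corners at (235,188) and (404,168), vial at (361,196). The side view shows its rear corners at about (348,169) and (424,272). I'll fit the pose to both views and overlay it.

```bash
cat >> h.py <<'E'
def proj(n,P):
    c=get_calibration(n); f=240/np.tan(np.radians(c["vfov"]/2))
    Rc=R.from_euler("xyz",c["orientation"],degrees=True).inv()
    K=np.array([[f,0,c["cx"]],[0,f,c["cy"]],[0,0,1]])
    rv=Rc.as_rotvec(); t=-Rc.apply(c["xyz"])
    return cv2.projectPoints(np.atleast_2d(P).astype(float),rv,t,K,c["dist"])[0][:,0]
def W(p,L): # p=x,y,yaw(rad),z0 ; local m
    L=np.atleast_2d(L); return R.from_euler("z",p[2]).apply(L)+[p[0],p[1],p[3] if len(p)>3 else 0]
E
cat > fit.py <<'E'
from h import *
from scipy.optimize import least_squares
M=np.array([[130,150,116],[130,-150,116],[-112,128,120],[-112,-18,120]])/1e3
obs={"top":[(235,188),(404,168),(262,326),(348,316)],"side":[(348,169),(424,272),(0,0),(0,0)]}
def res(p):
    return np.r_[(proj("top",W(p,M))-obs["top"]).ravel(),(proj("side",W(p,M[:2]))-obs["side"][:2]).ravel()]
s=least_squares(res,[.45,0,0,0]);print(s.x,np.round(s.fun,1))
B=np.array([[130,150,116],[130,-150,116],[-112,128,120],[-112,-18,120],[12,128,120],[12,-18,120],[-130,150,116],[-130,150,0],[-130,-150,0],[130,-150,0],[-83,55,121]])/1e3
out=[]
for n,(a,b) in{"top":(225,160),"side":(222,160)}.items():
    im=cv2.imread(f"pics/{n}0.png")[b:b+195,a:a+205];im=cv2.resize(im,None,fx=1.95,fy=1.95,interpolation=2)
    for q in proj(n,W(s.x,B)):cv2.circle(im,tuple(int(v) for v in np.round((q-[a,b]+.5)*1.95)),2,(0,0,255),-1)
    out.append(im)
cv2.imwrite("pics/ov0.png",np.hstack(out))
E
python3 fit.py
```

```text
[ 0.53415805 -0.02459034  0.03567866  0.00350084] [ 0.4  0.5  0.2  0.8 -1.3 -0.7  0.5 -1.4 -2.5 -2.1  1.2  2.1]
```

View pics/ov0.png

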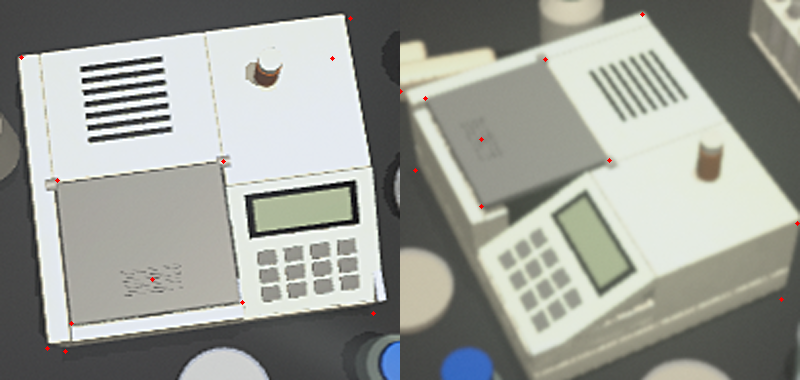

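The overlay agrees with the image to about 2 mm: lid corners, hinge ears and pad all line up. Photometer is at (0.534, -0.025) with 2° yaw. Next I rotate the tool to line up with it and close the fingers.

Emit:
send_rows:
  rows: [0,0,0,0,0,0.1636,0,0,0,0,0,0,0.1636,0,0,0,0,0,0,0.1636,0,0,0,0,0,0,0.1636,0,0,0,0,0,0,0.1636,0,0,0,0,0,0,0.1636,0,0,0,0,0,0,0.1636,0,0,0,0,0,0,0,0,0,0,0,0,0,0,0]

```text
clock: 2.42
eef_pos: [0.2375, 0.5781, 0.2313]
ee_rot: [-180.0, 0.0, 92.2]
ft_force: [-0.2, 0.4, 0.4]
opening: 0.003
gripper_force: 0.0
```

```bash
cat >> h.py <<'E'
P0=np.array([0.5342,-0.0246,0.0357,0.0])
def loc(): # TCP in photometer frame, mm, and yaw error
    s=sensors.state();L=R.from_euler("z",-P0[2]).apply(s["eef_pos"]-[P0[0],P0[1],0])*1e3
    print("t",round(s["clock"],2),"local",np.round(L,1),"rot",np.round(s["ee_rot"],2),"F",np.round(s["ft_force"],1),"op",round(s["opening"],2),"j",np.round(s["joint_pos"]));return L
E
python3 - <<'E'
from h import *
L=loc();print("to pad: tool x,y,z",np.round([55-L[1],-83-L[0],L[2]-121],1))
E
```

```text
t 2.42 local [-275.   612.9  231.3] rot [-180.      0.     92.23] F [-0.2  0.4  0.4] op 0.0 j [60. 13. 87. -0. 80. 58.]
to pad: tool x,y,z [-557.9  192.   110.3]
```

Emit:
send_rows:
  rows: [-40,13.7,0,0,0,0,0,-40,13.7,0,0,0,0,0,-40,13.7,0,0,0,0,0,-40,13.7,0,0,0,0,0,-40,13.7,0,0,0,0,0,-40,13.7,0,0,0,0,0,-40,13.7,0,0,0,0,0,-40,13.7,0,0,0,0,0,-40,13.7,0,0,0,0,0,-40,13.7,0,0,0,0,0,-40,13.7,0,0,0,0,0,-40,13.7,0,0,0,0,0,-40,13.7,0,0,0,0,0,-38,13.7,0,0,0,0,0,0,0,30,0,0,0,0,0,0,0,30,0,0,0,0,0,0,0,20,0,0,0,0,0,0,0,0,0,0,0,0]

```text
$.rows: bad value
```

Run:
```python
from h import *
loc()
a=snapshot("top")[160:355,225:430];b=snapshot("side")[120:315,200:405]
cv2.imwrite("pics/pre.png",cv2.resize(np.hstack([a,b]),None,fx=1.9,fy=1.9))
```

```text
t 2.42 local [-275.   612.9  231.3] rot [-180.      0.     92.23] F [-0.2  0.4  0.4] op 0.0 j [60. 13. 87. -0. 80. 58.]
```

View pics/pre.png

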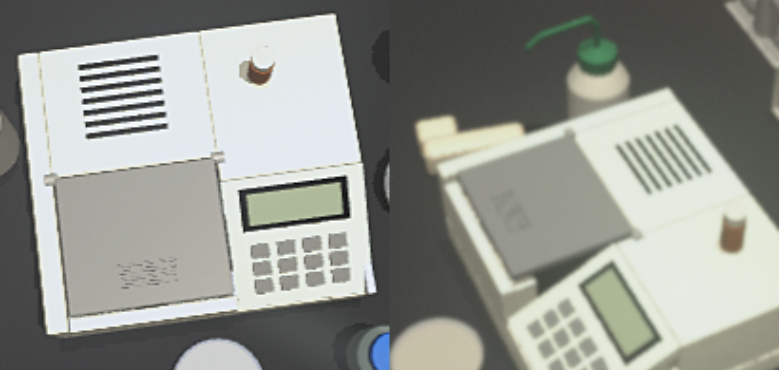

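The arm hasn't moved because that call had a miscounted row. Resending it.

Emit:
send_rows:
  rows: [-40,13.7,0,0,0,0,0,-40,13.7,0,0,0,0,0,-40,13.7,0,0,0,0,0,-40,13.7,0,0,0,0,0,-40,13.7,0,0,0,0,0,-40,13.7,0,0,0,0,0,-40,13.7,0,0,0,0,0,-40,13.7,0,0,0,0,0,-40,13.7,0,0,0,0,0,-40,13.7,0,0,0,0,0,-40,13.7,0,0,0,0,0,-40,13.7,0,0,0,0,0,-40,13.7,0,0,0,0,0,-38,13.7,0,0,0,0,0,0,0,30,0,0,0,0,0,0,30,0,0,0,0,0,0,20,0,0,0,0,0,0,0,0,0,0,0]

```text
clock: 4.78
eef_pos: [0.4478, 0.0274, 0.1498]
ee_rot: [-179.8, -0.0, 92.1]
ft_force: [0.6, 0.7, 0.5]
opening: 0.0
gripper_force: 0.0
```

Run:
```python
from h import *
loc()
a=snapshot("top")[160:355,225:430];b=snapshot("side")[120:315,200:405]
cv2.imwrite("pics/pre2.png",cv2.resize(np.hstack([a,b]),None,fx=1.9,fy=1.9))
```

```text
t 4.78 local [-84.5  55.1 149.8] rot [-1.798e+02 -3.000e-02  9.210e+01] F [0.6 0.7 0.5] op 0.0 j [ -7.  -8. 117.   0.  70.  -9.]
```

View pics/pre2.png

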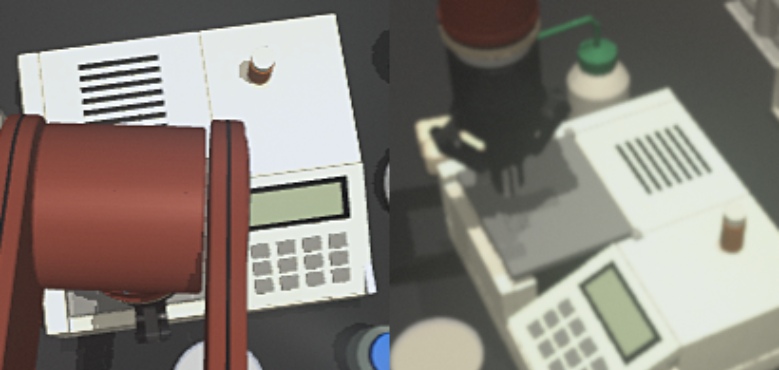

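The side view shows the shut fingers above the lid ridges at about (510,185), and nothing is touching. Descending.

Emit:
send_rows:
  rows: [0,1,10,0,0,0,0,0,0,10,0,0,0,0,0,0,5,0,0,0,0,0,0,2,0,0,0,0,0,0,2,0,0,0,0,0,0,2,0,0,0,0,0,0,2,0,0,0,0]

```text
clock: 5.75
eef_pos: [0.4503, 0.0273, 0.1185]
ee_rot: [180.0, 0.0, 92.1]
ft_force: [-0.6, 0.2, 2.5]
opening: -0.0
gripper_force: 0.8
```

Emit:
send_rows:
  rows: [0,0,2,0,0,0,0,0,0,1,0,0,0,0,0,0,1,0,0,0,0]

```text
clock: 6.12
eef_pos: [0.4503, 0.0273, 0.1145]
ee_rot: [180.0, 0.0, 92.1]
ft_force: [-2.3, -0.4, 5.9]
opening: -0.001
gripper_force: 2.8
```

Emit:
send_rows:
  rows: [0,0,1,0,0,0,0,0,0,0,0,0,0,0]

```text
clock: 6.38
eef_pos: [0.4504, 0.0273, 0.1141]
ee_rot: [180.0, 0.0, 92.1]
ft_force: [-3.8, 0.0, 8.6]
opening: -0.0
gripper_force: 4.3
```

Emit:
send_rows:
  rows: [0,-8,-12,0,0,0,0,0,-35,-20,0,0,0,0,0,-35,-30,0,0,0,0,10,0,-40,0,0,0,0,45,0,-35,0,0,0,0,50,0,0,0,0,0,0,50,0,0,0,0,0,0,50,0,0,0,0,0,0,40,0,0,0,0,0,0,0,0,0,0,0,0,0]

```text
clock: 7.62
eef_pos: [0.3628, 0.2715, 0.2499]
ee_rot: [-180.0, -0.0, 92.3]
ft_force: [-0.5, -0.6, 0.1]
opening: 0.002
gripper_force: 0.0
```

Run:
```python
from h import *
loc()
for n in("top","side"):
    im=snapshot(n);cv2.imwrite(f"pics/{n}1.png",im)
    for t in("stoppered_cuvette","open_cuvette","rack_tab","lid"):
        print(n,t,[(np.round(d["point"],1).tolist(),round(d["score"],2)) for d in recognise(n,t)[:2]])
    print(proj(n,W(P0,np.array([[-63,55,98],[-21,75,99],[-21,35,99],[-21,75,90],[-21,35,90],[-21,75,94],[-21,35,94]])/1e3)).round(1).tolist())
a=cv2.imread("pics/top1.png")[215:345,230:365];b=cv2.imread("pics/side1.png")[150:280,210:345]
cv2.imwrite("pics/open.png",cv2.resize(np.hstack([a,b]),None,fx=2.9,fy=2.9,interpolation=2))
```

```text
t 7.62 local [-160.8  302.   249.9] rot [-1.7996e+02 -2.0000e-02  9.2280e+01] F [-0.5 -0.6  0.1] op 0.0 j [ 27. -12. 111.   0.  82.  25.]
top stoppered_cuvette [([311.1, 268.7], 0.56), ([210.3, 229.5], 0.2)]
top open_cuvette []
top rack_tab [([303.5, 286.1], 0.93), ([325.3, 253.8], 0.69)]
top lid [([294.8, 234.2], 0.57)]
[[301.9, 292.2], [287.7, 269.6], [310.6, 266.8], [288.1, 270.4], [310.7, 267.7], [287.9, 270.0], [310.7, 267.3]]
side stoppered_cuvette [([315.4, 192.6], 0.63), ([296.3, 243.3], 0.51)]
side open_cuvette [([283.3, 250.4], 0.65)]
side rack_tab [([281.8, 250.2], 0.65)]
side lid [([316.3, 191.8], 0.64)]
[[274.5, 236.9], [291.3, 222.2], [299.9, 236.6], [291.5, 225.5], [300.0, 239.9], [291.4, 224.0], [300.0, 238.4]]
```

View pics/open.png

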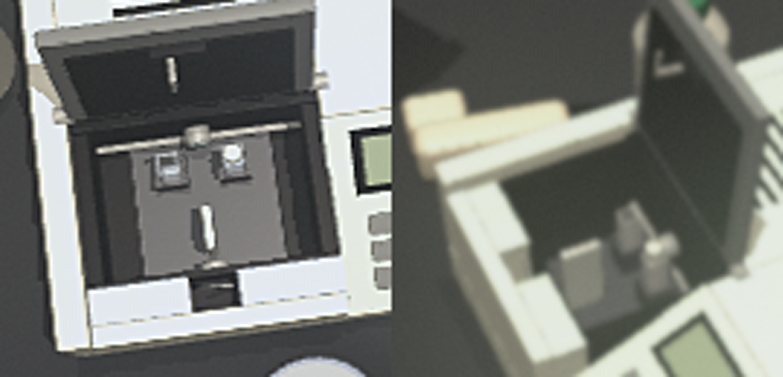

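The stoppered cuvette, with its white stopper at crop (233,154), is in the right (-y) cell. The lid is open and the tab sits at (205,225), so I push the tab toward +y from its right side.

Emit:
send_rows:
  rows: [-39,14,0,0,0,0,0,-39,14,0,0,0,0,0,-39,14,0,0,0,0,0,-39,14,0,0,0,0,0,-39,14,0,0,0,0,0,-39,14,0,0,0,0,0,-40,14,0,0,0,0,0,0,0,40,0,0,0,0,0,0,40,0,0,0,0,0,0,40,0,0,0,0,0,0,0,0,0,0,0]

```text
clock: 9.5
eef_pos: [0.4683, -0.0007, 0.1273]
ee_rot: [-179.6, -0.1, 92.0]
ft_force: [-0.0, -0.7, 0.2]
opening: 0.004
gripper_force: 0.0
```

Run:
```python
from h import *
L=loc();print("remaining x,y,z",[28-L[1],-63-L[0],L[2]-84])
b=snapshot("side")[130:290,200:360]
cv2.imwrite("pics/pre3.png",cv2.resize(b,None,fx=3.5,fy=3.5,interpolation=2))
```

```text
t 9.5 local [-65.   26.2 127.3] rot [-1.796e+02 -8.000e-02  9.202e+01] F [-0.  -0.7  0.2] op 0.0 j [-10.  -3. 116.  -0.  68. -12.]
remaining x,y,z [np.float64(1.7936079890126706), np.float64(2.017682275240574), np.float64(43.2890734123408)]
```

View pics/pre3.png

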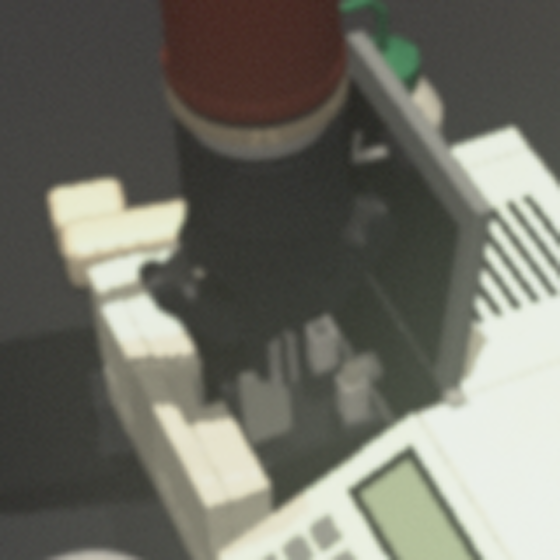

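The fingers are in front of the cells and right of the tab plate, at about (285,355). I lower them and start pushing gently.

Emit:
send_rows:
  rows: [0,1,15,0,0,0,0,0,0,15,0,0,0,0,0,0,13,0,0,0,0,5,0,0,0,0,0,0,5,0,0,0,0,0,0,3,0,0,0,0,0,0,3,0,0,0,0,0,0]

```text
clock: 10.42
eef_pos: [0.4719, 0.0154, 0.0877]
ee_rot: [180.0, 0.0, 92.1]
ft_force: [1.3, 0.4, 0.0]
opening: -0.0
gripper_force: 0.0
```

Emit:
send_rows:
  rows: [2.5,0,0,0,0,0,0,2.5,0,0,0,0,0,0,2.5,0,0,0,0,0,0,2.5,0,0,0,0,0,0,2.5,0,0,0,0,0,0]

```text
clock: 11.05
eef_pos: [0.4712, 0.0277, 0.0873]
ee_rot: [180.0, 0.0, 92.0]
ft_force: [-0.1, -1.2, 1.5]
opening: 0.005
gripper_force: 0.6
```

Emit:
send_rows:
  rows: [2,0,0,0,0,0,0,2,0,0,0,0,0,0,0,0,0,0,0,0,0]

```text
clock: 11.42
eef_pos: [0.4709, 0.0319, 0.0872]
ee_rot: [-180.0, -0.0, 92.1]
ft_force: [0.6, -0.1, -0.2]
opening: -0.003
gripper_force: 0.0
```

Emit:
send_rows:
  rows: [1.5,0,0,0,0,0,0,1.5,0,0,0,0,0,0,0,0,0,0,0,0,0]

```text
clock: 11.8
eef_pos: [0.4707, 0.0348, 0.0872]
ee_rot: [-180.0, -0.0, 92.1]
ft_force: [-0.1, -0.0, 0.1]
opening: -0.001
gripper_force: 0.2
```

Emit:
send_rows:
  rows: [1.5,0,0,0,0,0,0,0,0,0,0,0,0,0]

```text
clock: 12.05
eef_pos: [0.4707, 0.0363, 0.0872]
ee_rot: [-180.0, -0.0, 92.1]
ft_force: [-1.4, -0.8, -0.5]
opening: 0.004
gripper_force: 0.3
```

Run:
```python
from h import *
loc()
```

```text
t 12.05 local [-61.3  63.1  87.2] rot [-1.7998e+02 -1.0000e-02  9.2060e+01] F [-1.4 -0.8 -0.5] op 0.0 j [ -5.   1. 117.   0.  62.  -7.]
```

Emit:
send_rows:
  rows: [1.5,0,0,0,0,0,0,0,0,0,0,0,0,0]

```text
clock: 12.3
eef_pos: [0.4706, 0.037, 0.0872]
ee_rot: [-180.0, 0.1, 92.1]
ft_force: [-1.1, -4.6, -0.7]
opening: 0.003
gripper_force: 2.5
```

Emit:
send_rows:
  rows: [1.5,0,0,0,0,0,0,0,0,0,0,0,0,0]

```text
clock: 12.55
eef_pos: [0.4707, 0.0372, 0.0873]
ee_rot: [-180.0, 0.2, 92.1]
ft_force: [-1.3, -11.7, -0.8]
opening: -0.003
gripper_force: 5.5
```

Run:
```python
from h import *
loc()
b=snapshot("side")[130:290,200:360]
cv2.imwrite("pics/push.png",cv2.resize(b,None,fx=3.5,fy=3.5,interpolation=2))
```

```text
t 12.55 local [-61.3  64.   87.3] rot [-179.97    0.21   92.08] F [ -1.3 -11.7  -0.8] op -0.0 j [ -5.   1. 117.  -0.  62.  -7.]
```

View pics/push.png

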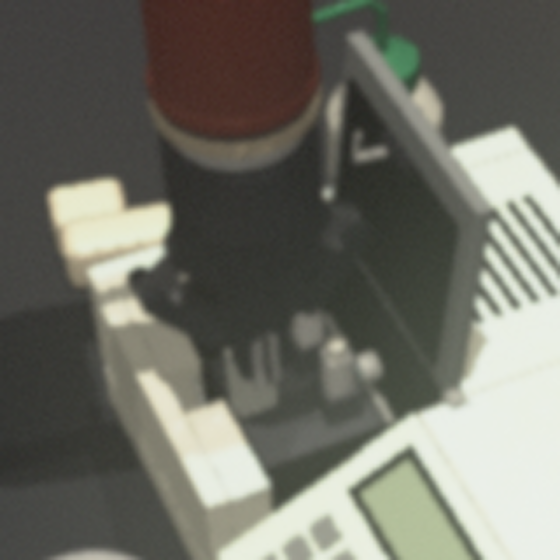

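The rack is at its hard stop (12 N reaction) and the stoppered cuvette has moved over to the light path. I back off, rise, and go over the lid.

Emit:
send_rows:
  rows: [-4,0,0,0,0,0,0,-4,0,0,0,0,0,0,0,0,-30,0,0,0,0,0,0,-45,0,0,0,0,0,0,-45,0,0,0,0,0,0,-50,0,0,0,0,0,0,-50,0,0,0,0,0,35,0,0,0,0,0,0,35,0,0,0,0,0,0,35,0,0,0,0,0,0,36,0,0,0,0,0,0,0,0,0,0,0,0]

```text
clock: 14.1
eef_pos: [0.6132, 0.0364, 0.3058]
ee_rot: [-179.9, -0.1, 92.1]
ft_force: [-0.8, 0.0, -0.4]
opening: -0.004
gripper_force: 0.0
```

Run:
```python
from h import *
loc()
for n in ("side","top"):
    snapshot(n);print([(d["point"],d["score"]) for d in recognise(n,"stoppered_cuvette")])
    print(proj(n,W(P0,np.array([[-21,55,75],[-21,55,94]])/1e3)))
```

```text
t 14.1 local [ 81.1  58.2 305.8] rot [-1.7991e+02 -5.0000e-02  9.2070e+01] F [-0.8  0.  -0.4] op -0.0 j [-4.  9. 84.  0. 87. -6.]
[([294.1, 235.1], 0.48)]
[[295.97359216 237.9221821 ]
 [295.62528695 231.15567829]]
[]
[[299.76638022 270.35137068]
 [299.29560498 268.67507855]]
```

Emit:
send_rows:
  rows: [-1,0,43,0,0,0,0,-1,0,42,0,0,0,0,0,-20,0,0,0,0,0,0,-20,0,0,0,0,0,0,-12,0,0,0,0,0,0,-14,1,0,0,0,0,0,-13,1.3,0,0,0,0,0,0,0,0,0,0,0]

```text
clock: 15.3
eef_pos: [0.5323, 0.0315, 0.2201]
ee_rot: [180.0, -0.0, 92.0]
ft_force: [0.3, 0.4, 0.7]
opening: -0.001
gripper_force: 0.3
```

Run:
```python
from h import *
loc()
b=snapshot("side")[100:290,190:380]
cv2.imwrite("pics/close.png",cv2.resize(b,None,fx=3,fy=3,interpolation=2))
```

```text
t 15.3 local [1.000e-01 5.610e+01 2.201e+02] rot [ 1.800e+02 -1.000e-02  9.205e+01] F [0.3 0.4 0.7] op -0.0 j [ -5.   1. 102.   0.  78.  -7.]
```

View pics/close.png

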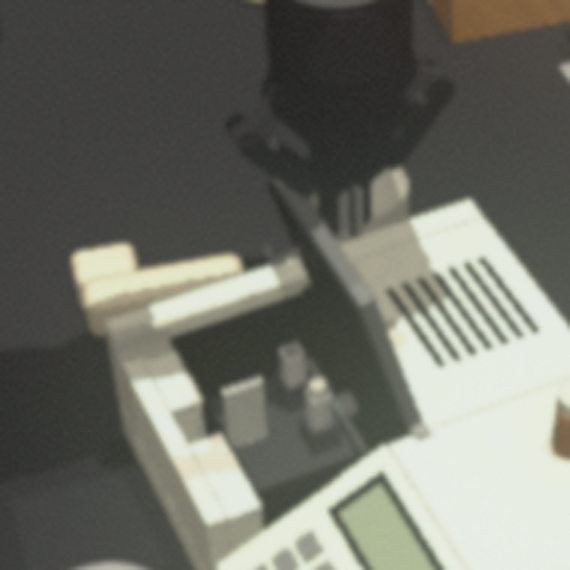

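The lid is tipping forward with the fingers behind it at about (350,210), and the rack is staying at +y. I follow the arc down.

Emit:
send_rows:
  rows: [0,-12,6,0,0,0,0,0,-12,6,0,0,0,0,0,-11.5,7,0,0,0,0,0,-11,8.5,0,0,0,0,0,-9.5,10,0,0,0,0,0,-8,11,0,0,0,0,0,-6.5,12,0,0,0,0,0,-5,12.5,0,0,0,0]

```text
clock: 16.35
eef_pos: [0.4571, 0.0286, 0.1461]
ee_rot: [-180.0, -0.0, 92.0]
ft_force: [-0.0, 0.3, 0.7]
opening: 0.001
gripper_force: 0.6
```

Run:
```python
from h import *
L=loc();print([55-L[1],-81-L[0],L[2]-120])
```

```text
t 16.35 local [-75.2  55.9 146.1] rot [-179.98   -0.     92.05] F [-0.   0.3  0.7] op 0.0 j [ -6.  -6. 117.  -0.  70.  -8.]
[np.float64(-0.9300289810672524), np.float64(-5.84188453962139), np.float64(26.06133138310784)]
```

Emit:
send_rows:
  rows: [0,-3,9,0,0,0,0,0,-2,9,0,0,0,0,0,-2,6,0,0,0,0,0,0,3,0,0,0,0,0,0,2,0,0,0,0,0,0,2,0,0,0,0,0,0,1,0,0,0,0,0,0,0,0,0,0,0]

```text
clock: 17.35
eef_pos: [0.4526, 0.0283, 0.1182]
ee_rot: [179.8, 0.0, 92.1]
ft_force: [0.1, 0.3, 1.7]
opening: -0.001
gripper_force: 0.7
```

Emit:
send_rows:
  rows: [0,0,2,0,0,0,0,0,0,1.5,0,0,0,0,0,0,0,0,0,0,0]

```text
clock: 17.73
eef_pos: [0.4524, 0.0283, 0.1134]
ee_rot: [179.8, 0.0, 92.1]
ft_force: [-2.8, 0.5, 15.8]
opening: -0.001
gripper_force: 8.0
```

Emit:
send_rows:
  rows: [0,0,1,0,0,0,0,0,0,0,0,0,0,0]

```text
clock: 17.98
eef_pos: [0.4525, 0.0283, 0.113]
ee_rot: [179.8, 0.0, 92.1]
ft_force: [-4.3, 0.3, 19.3]
opening: -0.005
gripper_force: 10.1
```

The lid is at its stop (19 N). Lifting straight up, then moving aside to look.

Emit:
send_rows:
  rows: [0,0,-3,0,0,0,0,0,0,-8,0,0,0,0,0,0,-30,0,0,0,0,0,0,-45,0,0,0,0,0,0,-50,0,0,0,0,40,-10,0,0,0,0,0,50,-10,0,0,0,0,0,50,-10,0,0,0,0,0,50,-10,0,0,0,0,0,50,-10,0,0,0,0,0,0,0,0,0,0,0,0]

```text
clock: 19.35
eef_pos: [0.3903, 0.2689, 0.2456]
ee_rot: [-179.9, 0.0, 92.3]
ft_force: [-0.4, 0.1, -0.8]
opening: 0.0
gripper_force: 0.0
```

Run:
```python
from h import *
loc()
a=snapshot("top")[160:355,190:395];b=snapshot("side")[140:335,200:405]
cv2.imwrite("pics/end.png",cv2.resize(np.hstack([a,b]),None,fx=1.9,fy=1.9))
```

```text
t 19.35 local [-133.3  298.4  245.6] rot [-1.7987e+02  1.0000e-02  9.2340e+01] F [-0.4  0.1 -0.8] op 0.0 j [ 25.  -9. 108.   0.  81.  23.]
```

View pics/end.png

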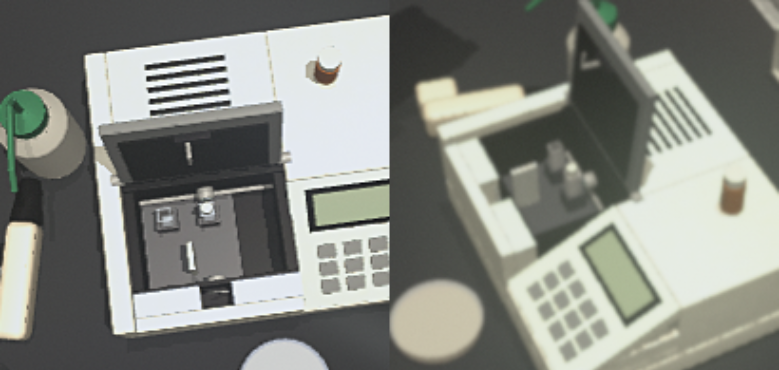

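The lid sprang open again, while the rack and cuvettes are correctly placed. I was probably too fast near the latch, and it toggled twice. I'll repeat the closing slowly and check by force as I release.

Emit:
send_rows:
  rows: [0,0,-32,0,0,0,0,0,0,-32,0,0,0,0,-35,30,0,0,0,0,0,-35,30,0,0,0,0,0,-35,31,0,0,0,0,0,-35,31,0,0,0,0,0,-35,31,0,0,0,0,0,-35,31,0,0,0,0,0,-34,31,0,0,0,0,0,0,0,0,0,0,0,0]

```text
clock: 20.7
eef_pos: [0.6165, 0.0255, 0.309]
ee_rot: [-179.9, 0.0, 91.7]
ft_force: [-0.1, 0.0, 0.3]
opening: 0.002
gripper_force: 0.0
```

Run:
```python
from h import *
loc()
```

```text
t 20.7 local [ 84.   47.1 309. ] rot [-1.7988e+02  5.0000e-02  9.1700e+01] F [-0.1  0.   0.3] op 0.0 j [-5.  9. 83. -0. 88. -7.]
```

Emit:
send_rows:
  rows: [4,0,45,0,0,0,0,4,0,43,0,0,0,0,0,-21,0,0,0,0,0,0,-21,0,0,0,0,0,0,-15,0,0,0,0,0,0,-14,1,0,0,0,0,0,-13,1.3,0,0,0,0,0,-12,5,0,0,0,0,0,-12,6,0,0,0,0,0,-11.5,7,0,0,0,0,0,-11,8.5,0,0,0,0,0,-9.5,10,0,0,0,0,0,-8,11,0,0,0,0,0,-6.5,12,0,0,0,0,0,-3,5,0,0,0,0,0,0,0,0,0,0,0]

```text
clock: 22.7
eef_pos: [0.4576, 0.0327, 0.1552]
ee_rot: [-179.9, -0.0, 92.0]
ft_force: [-0.5, -0.3, 0.2]
opening: -0.001
gripper_force: 0.4
```

Run:
```python
from h import *
loc()
```

```text
t 22.7 local [-74.5  60.  155.2] rot [-1.7994e+02 -1.0000e-02  9.2050e+01] F [-0.5 -0.3  0.2] op -0.0 j [ -6.  -7. 116.   0.  71.  -8.]
```

Emit:
send_rows:
  rows: [-1,-1,4,0,0,0,0,-1,-1,4,0,0,0,0,-1,-1,3,0,0,0,0,-1,-1,3,0,0,0,0,-1,-1,3,0,0,0,0,0,-1,3,0,0,0,0,0,0,3,0,0,0,0,0,0,3,0,0,0,0,0,0,2,0,0,0,0,0,0,2,0,0,0,0,0,0,1.5,0,0,0,0,0,0,1.5,0,0,0,0,0,0,1,0,0,0,0,0,0,1,0,0,0,0,0,0,0,0,0,0,0]

```text
clock: 24.58
eef_pos: [0.4523, 0.0275, 0.1206]
ee_rot: [180.0, -0.0, 92.0]
ft_force: [-0.7, 0.1, 1.4]
opening: -0.002
gripper_force: 0.8
```

Emit:
send_rows:
  rows: [0,0,1,0,0,0,0,0,0,1,0,0,0,0,0,0,1,0,0,0,0,0,0,0,0,0,0,0]

```text
clock: 25.08
eef_pos: [0.4522, 0.0275, 0.1174]
ee_rot: [180.0, -0.0, 92.0]
ft_force: [0.2, -0.3, 0.6]
opening: -0.002
gripper_force: 0.0
```

Emit:
send_rows:
  rows: [0,0,1,0,0,0,0,0,0,0,0,0,0,0]

```text
clock: 25.32
eef_pos: [0.4524, 0.0274, 0.1167]
ee_rot: [180.0, 0.0, 92.1]
ft_force: [-0.3, 0.2, 0.6]
opening: 0.001
gripper_force: 0.4
```

Emit:
send_rows:
  rows: [0,0,1,0,0,0,0,0,0,0,0,0,0,0]

```text
clock: 25.58
eef_pos: [0.4523, 0.0274, 0.1157]
ee_rot: [180.0, 0.0, 92.1]
ft_force: [0.1, 1.1, 0.8]
opening: -0.0
gripper_force: 0.4
```

Emit:
send_rows:
  rows: [0,0,1,0,0,0,0,0,0,0,0,0,0,0]

```text
clock: 25.82
eef_pos: [0.4523, 0.0274, 0.1149]
ee_rot: [180.0, 0.0, 92.0]
ft_force: [0.1, 1.0, 3.5]
opening: -0.003
gripper_force: 1.5
```

Emit:
send_rows:
  rows: [0,0,0.7,0,0,0,0,0,0,0,0,0,0,0]

```text
clock: 26.08
eef_pos: [0.4524, 0.0274, 0.1145]
ee_rot: [180.0, 0.0, 92.1]
ft_force: [-1.1, 0.8, 6.7]
opening: 0.0
gripper_force: 3.1
```

Emit:
send_rows:
  rows: [0,0,0.3,0,0,0,0,0,0,0,0,0,0,0,0,0,-1,0,0,0,0,0,0,-1,0,0,0,0,0,0,-1,0,0,0,0,0,0,0,0,0,0,0]

```text
clock: 26.82
eef_pos: [0.4521, 0.0274, 0.1166]
ee_rot: [-180.0, -0.0, 92.0]
ft_force: [0.1, 1.1, 2.4]
opening: -0.0
gripper_force: 0.8
```

Emit:
send_rows:
  rows: [0,0,-2,0,0,0,0,0,0,-2,0,0,0,0,0,0,-2,0,0,0,0,0,0,-1,0,0,0,0,0,0,0,0,0,0,0]

```text
clock: 27.45
eef_pos: [0.4521, 0.0274, 0.1237]
ee_rot: [180.0, 0.0, 92.1]
ft_force: [0.7, -0.4, 0.2]
opening: -0.002
gripper_force: 0.0
```

Emit:
send_rows:
  rows: [0,0,-2,0,0,0,0,0,0,-2,0,0,0,0,0,0,-2,0,0,0,0,0,0,0,0,0,0,0]

```text
clock: 27.95
eef_pos: [0.4523, 0.0274, 0.13]
ee_rot: [180.0, 0.0, 92.1]
ft_force: [-0.4, 0.8, -0.1]
opening: 0.001
gripper_force: 0.0
```

Run:
```python
from h import *
loc()
f=[]
for i in range(6): snapshot("side"); f.append(sensors.state()["ft_force"])
print(np.mean(f,0))
```

```text
t 27.95 local [-80.   54.9 130. ] rot [179.97   0.    92.05] F [-0.4  0.8 -0.1] op 0.0 j [ -7.  -6. 118.  -0.  68.  -9.]
[ 0.07754392  0.06443046 -0.3399936 ]
```

No contact force at z = 130 mm, so the lid is holding shut. I move away and check numerically against the first pictures.

Emit:
send_rows:
  rows: [0,0,-30,0,0,0,0,0,0,-45,0,0,0,0,0,0,-45,0,0,0,0,40,-10,0,0,0,0,0,50,-10,0,0,0,0,0,50,-10,0,0,0,0,0,50,-10,0,0,0,0,0,50,-10,0,0,0,0,0,0,0,0,0,0,0,0]

```text
clock: 29.38
eef_pos: [0.3923, 0.2681, 0.2495]
ee_rot: [-180.0, -0.0, 92.3]
ft_force: [0.0, -0.7, 0.3]
opening: 0.002
gripper_force: 0.0
```

Run:
```python
from h import *
loc()
hull=lambda n:cv2.convexHull(proj(n,W(P0,np.array([[-108,124,120],[-108,-14,120],[5,124,120],[5,-14,120]])/1e3)).astype(int))
for n in("top","side"):
    im=snapshot(n).astype(int);cv2.imwrite(f"pics/{n}2.png",im);m=np.zeros((480,640),np.uint8);cv2.fillConvexPoly(m,hull(n),1)
    for k in "01":
        a=cv2.imread(f"pics/{n}{k}.png").astype(int);print(n,"diff vs",k,np.abs(a-im)[m>0].mean())
    for t in("vial","wash_bottle","dish","pipette_controller","media_bottle","lid"):print(t,[np.round(d["point"]).tolist() for d in recognise(n,t)[:1]])
```

```text
t 29.38 local [-131.4  297.6  249.5] rot [-1.7997e+02 -3.0000e-02  9.2340e+01] F [ 0.  -0.7  0.3] op 0.0 j [ 25.  -9. 108.   0.  81.  22.]
top diff vs 0 0.7754774228092094
top diff vs 1 79.84912844309596
vial [[364.0, 194.0]]
wash_bottle [[208.0, 231.0]]
dish [[340.0, 367.0]]
pipette_controller [[195.0, 307.0]]
media_bottle [[424.0, 345.0]]
lid [[302.0, 286.0]]
side diff vs 0 0.8386330409356725
side diff vs 1 63.266447368421055
vial [[380.0, 240.0]]
wash_bottle [[304.0, 162.0]]
dish [[225.0, 308.0]]
pipette_controller [[230.0, 192.0]]
media_bottle [[258.0, 365.0]]
lid [[282.0, 229.0]][ WARN:0@0.778] global loadsave.cpp:1063 imwrite_ Unsupported depth image for selected encoder is fallbacked to CV_8U.
```

```bash
python3 -c "
from h import *
print(r.finish_job())"
```

```text
the job is handed in; nothing more can be done
None
```

I handed the job in with the lid shut and holding on its own, the rack pushed to its +y stop so the stoppered cuvette is in the light path, and everything I re-checked on the bench still in place; the lid sprang open after my first try at shutting it, so I closed it a second time, more slowly.

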